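# Fit the crank to the hand mill and lock it with the spring clip

## Task

Put the crank back on the hand mill: set its hub over the upright shaft so that it sits flat on the round boss. Then lock it with the hairpin spring clip: push the clip level and sideways onto the shaft's narrow neck, just above the hub, until its legs snap round the neck and the shaft sits fully home in the clip. The shaft gives on its rubber bush, so push gently, never with more than 16 N (at which it gives by 10 mm); at the end let go of both parts, and leave the other things on the worktop where they stand.

Things in the scene. Friction and masses are not known exactly. Their poses are not given: they have to be found in the camera images.
- mill: Hand mill, fixed: a wooden box 116 x 116 mm, 53 mm high, with a drawer knob on its -x side that stands out to 69 mm from the centre, a low steel cover and a round boss of 48 mm diameter on top, from which a steel shaft stands up. Origin: centre of the underside; z up. At rest the shaft stands on the mill's z axis.
- mill_top (a point): Centre of the flat top of the mill's boss, 72 mm above the worktop, where the crank's hub rests; axes as the mill. It marks where the shaft's axis is at rest.
- shaft_neck (a point): On the shaft's axis at mid-height of its neck, 31.25 mm above the boss; z up. The neck is 12 mm in diameter and 9.5 mm high (26.5 to 36 mm above the boss). The shaft stays upright but stands in a rubber bush: it gives sideways in any direction by about 1 mm for every 1.6 N, at most 13 mm, and springs back when let go; this point moves with it.
- shaft_tip (a point): Top of the shaft's head, on the axis, 45 mm above the boss; moves with the shaft. The shaft is 16 mm in diameter from the boss up to the neck, and the head above the neck is also 16 mm with a tapered top.
- crank: Steel crank, about 0.25 kg, lying flat. Hub: a ring of 42 mm outside diameter, 26 mm high, bore 20 mm right through; grip it across from above. A flat arm 14 mm wide, 8 mm thick, flush with the underside, runs along its own +x axis to the knob. Origin: centre of the hub's underside; z up along the bore. With the hub on the boss, its top is 0.5 mm below the foot of the neck.
- clip: Hairpin spring clip, 0.05 kg, lying flat: a black moulded grip with two sprung steel wire legs, 5 mm thick, that run forward along the clip's own +x axis. Origin: underside of the clip at its seat, where the shaft's axis is when the clip is home; z up. A stiff nose between the legs ends 6.4 mm behind the seat and stops the neck.
- clip_seat (a point): The clip's seat at mid-thickness of the legs, 2.5 mm above the underside. Home, it lies at the shaft neck point. Empty, the legs are about 10 mm apart (inside) there; they spring apart to let the neck in and then hold it against the nose. The push rises to about 8 to 13 N as they spread, drops sharply when the throat snaps past the neck, then rises again when the nose meets the neck.
- clip_throat (a point): The narrowest point between the clip's legs, 4.5 mm in front of the seat, about 7 mm wide; from here the legs flare to a mouth about 18 mm wide whose tips end 16.5 mm in front of the seat.
- crank_knob (a point): Top of the crank's upright wooden knob, 25 mm in diameter, 85 mm from the hub's axis and 46 mm above the crank's underside. On the mill the crank turns freely.
- clip_grip (a point): Middle of the clip's upright grip block, 55 mm behind the seat and 24 mm above the clip's underside. The block is 14 mm thick across (clip's y), 26 mm long (clip's x) and stands 40 mm high from the underside; grip it across its thickness from above.
- honey_jar: Bystander: glass jar of honey with a pale lid, 61 mm diameter, 90 mm high. Origin: centre of the underside.
- salt_shaker: Bystander: glass salt shaker, 44 mm diameter, 90 mm high. Origin: centre of the underside.
- spice_jar: Bystander: spice jar with a dark cap, 41 mm diameter, 105 mm high. Origin: centre of the underside.
- tin: Bystander: low food tin, 75 mm diameter, 58 mm high. Origin: centre of the underside.
Not all that is in view belongs to the job. What is shaped like the mill but green or pink is not meant.

How it is judged (in metres and radians):
On the way, in this order (a step that is already met when the one before it is completed fails the run):
1. the crank's hub sits flat on the mill's boss with the shaft through it, and the clip is not on the neck (horizontal distance between crank and mill_top below 0.006 m and z of crank in the frame of mill_top between -0.003 and 0.003 m and angle between crank's own z axis and vertical below 0.1 rad and distance between clip_seat and shaft_neck above 0.03 m), for 0.2 s.
2. the clip has snapped home round the shaft's neck above the seated crank (horizontal distance between crank and mill_top below 0.006 m and z of crank in the frame of mill_top between -0.003 and 0.003 m and angle between crank's own z axis and vertical below 0.1 rad and horizontal distance between clip_seat and shaft_neck below 0.0035 m and z of clip_seat in the frame of shaft_neck between -0.005 and 0.005 m and angle between clip's own z axis and vertical below 0.35 rad), for 0.2 s.
At the end, for the whole second after the job is handed in: The crank's hub lies on the boss (within 3 mm of height, within 6 mm of the boss's centre, tilted under 0.1 rad) and the clip's seat is within 3.5 mm of the shaft's axis and 5 mm of the neck's mid-height, the clip tilted under 0.35 rad; both let go and at rest (all of step 2 and linear speed of each of clip, crank below 0.02 m/s); the robot touches nothing.
It fails at once if the shaft is pushed with more than 16 N, so that it gives by more than 10 mm (horizontal distance between shaft_neck and mill_top above 0.01 m).
It fails at once if a bystander (honey jar) is moved by more than 20 mm (distance of honey_jar from where it was at the start of the episode above 0.02 m).
It fails at once if a bystander (salt shaker) is moved by more than 20 mm (distance of salt_shaker from where it was at the start of the episode above 0.02 m).
It fails at once if a bystander (spice jar) is moved by more than 20 mm (distance of spice_jar from where it was at the start of the episode above 0.02 m).
It fails at once if a bystander (tin) is moved by more than 20 mm (distance of tin from where it was at the start of the episode above 0.02 m).
It also fails if it takes over 64 s, if anything falls off the work surface, if the arm or the gripper's body presses on something with over 40 N, if the wrist force passes 120 N, or if a joint passes its speed limit or range.

## Robot

A 6-joint arm with a two-finger parallel gripper is mounted at the origin on a cart in front of the work surface, level with it; the furniture and walls round the work are solid. World frame = base frame: x ahead of the robot, y to its left, z up, the work surface at z = 0. Lengths are in m, angles in degrees, forces in N, time in s.
With the tool pointing down it reaches from about 0.35 to 0.875 m from the base axis. Payload 4.2 kg.
Tool frame: the origin (TCP) lies midway between the tips of the shut fingers; the grasp point (between the pads) lies 19 mm behind it; z points along the fingers, y is the line along which they close (so a half turn about z gives the same grasp; the last joint's range is limited). The gripper opens to 87 mm and grips with 3 to 60 N. Pads are 19 mm wide; open, the fingers measure 117 mm over their backs; the gripper's body (75 mm by 190 mm) begins 51 mm behind the grasp point.
Start: joints at [-57.491, 22.042, 0.453, 0, -68.411, -14.817], TCP at [0.19, -0.595, 0.223] pointing down, gripper open.
Joint ranges: [-179.83, 179.83], [-69.29, 118.12], [-61.27, 80.66], [-181.25, 117.63], [-171.15, -9.14], [-177.46, 177.46]. Speed limits (degrees/s): [159.86, 159.86, 180, 180, 180, 180].

## Interface

Orientations are given as [roll, pitch, yaw] about the fixed x, y, z axes, in that order (R = Rz(yaw) Ry(pitch) Rx(roll)).
In Python, from workcell import env gives the robot as it stands. The module is installed in compiled form; this text tells all that it offers. Calls block until the motion is done:
- env.goto(position, orientation): joint-space move of the TCP to a pose.
- env.move_straight(position, rotation=None, rate=0.15, force_limit=None): straight line of the TCP; rotation=None keeps the orientation; rate is the mean speed in m/s. With force_limit (N) it stops when the force on the tool has changed by that much, and returns True; else False.
- env.set_joints(angles): joint-space move.
- env.gripper_to(opening, grasp_force=None): opening from 0.0 (shut) to 1.0 (fully open); grasp_force is the grip in N (None keeps the last); returns when the fingers have stopped.
- env.dwell(seconds).
- env.inverse_kinematics(position, orientation): joint angles nearest the present ones, or None.
- env.read_state(): the state.
- env.grab_frame(name): name is "side" or "top"; returns a dict with "image" (420x560x3 uint8, blue, green, red), "fx", "fy", "cx", "cy" (pixels), "position" and "orientation" of the camera in the world. Camera axes: x right, y up, looking along -z (the intrinsics and any distortion apply to the point x, -y, -z); pixel columns grow to the right and rows downward; lengths in m; the calibration is good to about 2 mm. A picture is of the moment at which its call begins. There is no depth.
A pose or a line that the arm cannot do raises env.Unreachable and nothing moves.
- env.close_job(): hands the job in; it is judged then, once.
Trained networks look in a picture, given as the dict that the camera call returned (one of the last four; its "shot" number tells which), for a name from the list of things; names that differ only in an ending like _2 or _b are one class to them, and where a whole thing is asked for, a point or a joint stands for the part that bears it (a point fixed in the world has none). Each returns a list of dicts, best first, with "score" (0 to 1); they miss things now and then, are a little off and sometimes report something else, mostly with a low value. They report only what shows in the picture. A call takes as long as a camera call. They do not tell look-alikes from the thing itself.
- env.search_frame(picture, thing): "xyz" ([x, y, z] in m, in world coordinates, good to about 4 mm: the middle of the surface that is visible of it).
- env.trace(picture, thing): "mask" (420x560 bool, what is visible of it).
The state is a dict: "clock": time; "joint_positions": joint angles; "qvel": joint speeds; "joint_torque": joint torques, N m; "position": TCP position; "tool_rot": TCP orientation; "force": force on the tool from outside, world axes, zero at the start; "wrist_torque": the same for the moment, N m; "opening": opening from 0.0 (shut) to 1.0 (fully open); "finger_force": force on a finger pad.
Only numpy, scipy, OpenCV 4.12 (cv2) and the standard library are available. Lean on these libraries where they do the work, as an engineer would, in place of code of your own. Each camera call takes 0.05 s, during which the arm holds its last target. There are 200 camera calls.

## Working session

There is one attempt and no reset: what is moved stays moved. The work goes in short steps, each a Python script; the robot and the scene stay as the last script left them, time stands still between calls to the robot, and variables do not carry over. Pictures are saved under pics/ and viewed, at most 10 in all, crops included, and the job is handed in when it is done.

```bash
mkdir -p pics
cat > h.py <<'E'
import numpy as np, cv2
from workcell import env
from scipy.spatial.transform import Rotation as R
def cam(p):
    o=np.array(p["orientation"],float)
    if o.shape==(3,): M=R.from_euler('xyz',o,degrees=True).as_matrix()
    elif o.shape==(3,3): M=o
    else: raise Exception(o)
    return M,np.array(p["position"])
def px(p,X):
    M,t=cam(p); c=M.T@(np.array(X,float)-t)
    return np.array([p["cx"]+p["fx"]*c[0]/-c[2], p["cy"]+p["fy"]*-c[1]/-c[2]])
def at(p,u,v,z):
    M,t=cam(p); d=M@np.array([(u-p["cx"])/p["fx"],-(v-p["cy"])/p["fy"],-1])
    return t+d*(z-t[2])/d[2]
E
python3 - <<'E'
from h import *
a=env.grab_frame("top");b=env.grab_frame("side")
print({k:v for k,v in a.items() if k!="image"});print({k:v for k,v in b.items() if k!="image"})
for n,p in (("top",a),("side",b)):
    cv2.imwrite(f"pics/{n}0.png",p["image"])
    for t in ["mill","shaft_tip","crank","crank_knob","clip","clip_grip","clip_seat","honey_jar","salt_shaker","spice_jar","tin"]:
        for r in env.search_frame(p,t)[:3]: print(n,t,round(r["score"],2),np.round(r["xyz"],3),np.round(px(p,r["xyz"])))
E
```

```text
{'fx': 407.3575588848082, 'fy': 407.3575588848082, 'cx': 285.3117567745274, 'cy': 204.06071513948152, 'position': array([-0.12567673, -0.34485187,  1.31954084]), 'orientation': array([ 30.83189016,   0.63960917, -67.43640605]), 'shot': 1}
{'fx': 442.4192433333213, 'fy': 442.4192433333213, 'cx': 283.48838696866574, 'cy': 207.85138034996314, 'position': array([ 0.2007076 , -1.17669729,  1.07616239]), 'orientation': array([ 49.8396596 ,  -0.4241094 , -16.46807644]), 'shot': 2}
top mill 0.93 [ 0.442 -0.561  0.047] [419. 288.]
top mill 0.71 [ 0.514 -0.068  0.06 ] [286. 217.]
top mill 0.55 [0.444 0.42  0.052] [158. 190.]
top shaft_tip 0.46 [ 0.462 -0.567  0.096] [427. 278.]
top shaft_tip 0.45 [ 0.496 -0.06   0.096] [282. 216.]
top crank 0.67 [0.461 0.243 0.019] [204. 207.]
top honey_jar 0.54 [0.687 0.116 0.088] [259. 160.]
top honey_jar 0.42 [ 0.514 -0.067  0.056] [286. 218.]
top spice_jar 0.69 [ 0.648 -0.071  0.079] [301. 185.]
top tin 0.58 [0.616 0.356 0.053] [195. 161.]
side mill 0.78 [ 0.496 -0.081  0.054] [273. 222.]
side mill 0.72 [ 0.455 -0.586  0.052] [310. 351.]
side mill 0.67 [0.466 0.415 0.057] [235. 148.]
side shaft_tip 0.51 [ 0.5   -0.061  0.09 ] [273. 210.]
side clip 0.73 [ 0.419 -0.23   0.004] [263. 268.]
side clip_grip 0.54 [ 0.414 -0.23   0.009] [261. 267.]
side clip_seat 0.5 [ 0.414 -0.237  0.008] [262. 269.]
side honey_jar 0.7 [0.666 0.1   0.06 ] [303. 182.]
side honey_jar 0.25 [0.62  0.344 0.047] [275. 153.]
side salt_shaker 0.73 [ 0.551 -0.458  0.054] [327. 304.]
side spice_jar 0.66 [ 0.662 -0.082  0.069] [319. 211.]
side tin 0.77 [0.622 0.345 0.043] [275. 154.]
side tin 0.65 [ 0.419 -0.23   0.008] [263. 267.]
```

View pics/top0.png

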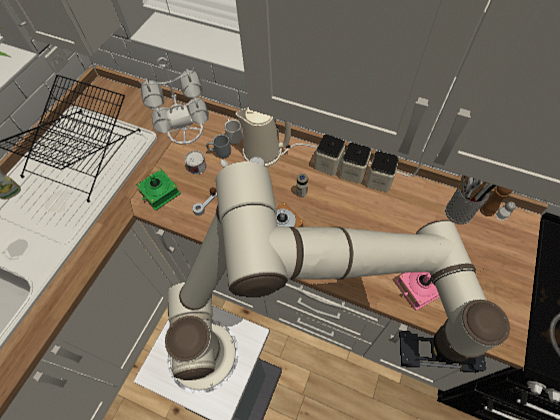

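View pics/side0.png

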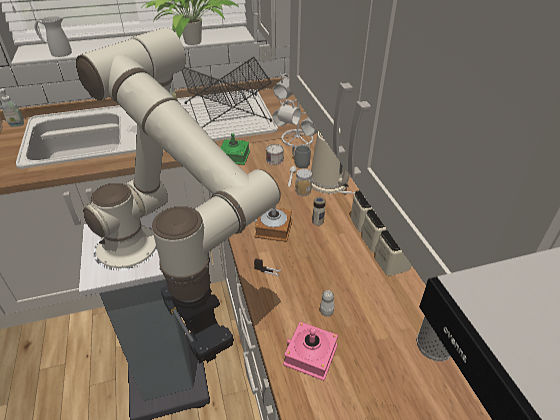

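The brown mill is at top (286,217) / side (273,222). The decoys are green at top (158,190) and pink at top (419,288). The crank is at top (204,203) and the black-gripped clip at side (265,267). The arm hides the mill from the top camera, so I'll swing it clear and take close crops.

Run:
```python
from h import *
env.set_joints([-105,22.042,0.453,0,-68.411,-14.817])
a=env.grab_frame("top");b=env.grab_frame("side")
np.save("a.npy",a,allow_pickle=True);np.save("b.npy",b,allow_pickle=True)
for n,p in (("top",a),("side",b)):
    for t in ["mill","mill_top","shaft_tip","shaft_neck","crank","crank_knob","clip","clip_grip","clip_seat"]:
        for r in env.search_frame(p,t)[:2]: print(n,t,round(r["score"],2),np.round(r["xyz"],3),np.round(px(p,r["xyz"])))
    for t in ["mill","crank","clip"]:
        for r in env.trace(p,t)[:3]:
            m=r["mask"]; y,x=np.nonzero(m); print(n,t,round(r["score"],2),x.min(),x.max(),y.min(),y.max(),m.sum())
def crop(p,u,v,h=30,w=40): return cv2.resize(p["image"][v-h:v+h,u-w:u+w],(400,300),interpolation=cv2.INTER_CUBIC)
c=[[crop(a,286,217),crop(b,273,222)],[crop(a,204,203),crop(b,265,267)]]
print([np.round(px(a,[.415,-.23,.01])), np.round(px(b,[.46,.243,.02]))])
cv2.imwrite("pics/c1.png",np.vstack([np.hstack(r) for r in c]))
u,v=px(a,[.415,-.23,.01]).astype(int);u2,v2=px(b,[.46,.243,.02]).astype(int)
cv2.imwrite("pics/c2.png",np.hstack([crop(a,u,v),crop(b,u2,v2)]))
print(env.read_state()["clock"])
```

```text
top mill 0.93 [0.446 0.422 0.051] [158. 190.]
top mill 0.92 [ 0.487 -0.064  0.054] [283. 224.]
top mill_top 0.87 [0.449 0.416 0.056] [159. 189.]
top mill_top 0.78 [ 0.487 -0.065  0.052] [283. 224.]
top shaft_tip 0.45 [ 0.463 -0.563  0.1  ] [426. 277.]
top shaft_neck 0.61 [ 0.458 -0.57   0.098] [427. 279.]
top crank 0.77 [0.462 0.247 0.018] [203. 206.]
top crank_knob 0.58 [0.463 0.249 0.024] [202. 205.]
top clip 0.72 [0.615 0.36  0.054] [194. 160.]
top mill 0.74 138 179 171 210 1027
top mill 0.56 396 446 262 310 1435
top mill 0.55 313 333 255 269 131
top crank 0.47 193 216 188 215 225
top crank 0.3 185 206 151 173 390
top clip 0.28 249 265 157 183 373
side mill 0.97 [0.459 0.409 0.057] [234. 149.]
side mill 0.86 [ 0.496 -0.082  0.053] [273. 223.]
side mill_top 0.87 [ 0.461 -0.578  0.055] [311. 347.]
side mill_top 0.78 [ 0.495 -0.081  0.055] [273. 222.]
side shaft_tip 0.57 [ 0.502 -0.063  0.097] [273. 209.]
side shaft_tip 0.48 [ 0.465 -0.573  0.096] [313. 336.]
side shaft_neck 0.59 [ 0.463 -0.57   0.1  ] [312. 334.]
side shaft_neck 0.55 [ 0.498 -0.063  0.098] [272. 209.]
side crank 0.6 [0.471 0.244 0.017] [246. 178.]
side crank_knob 0.74 [0.474 0.243 0.021] [247. 177.]
side clip 0.52 [ 0.421 -0.228  0.003] [263. 267.]
side clip_grip 0.65 [ 0.413 -0.23   0.007] [261. 268.]
side clip_seat 0.6 [ 0.412 -0.237  0.007] [261. 269.]
side mill 0.8 218 249 134 163 687
side mill 0.76 255 290 203 239 1035
side mill 0.69 284 337 322 378 2106
side crank 0.74 235 263 170 182 202
side clip 0.46 254 272 259 272 148
[array([319., 263.]), array([243., 178.])]
4.325
```

View pics/c1.png

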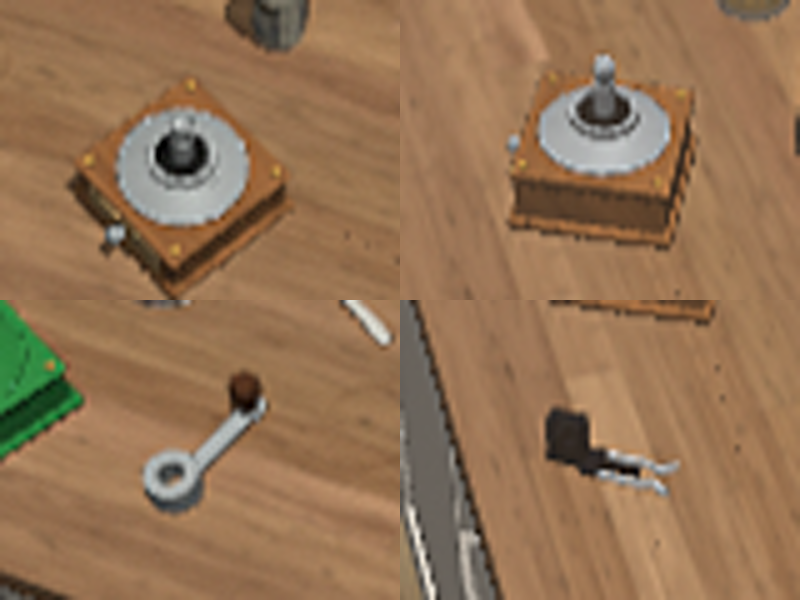

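View pics/c2.png

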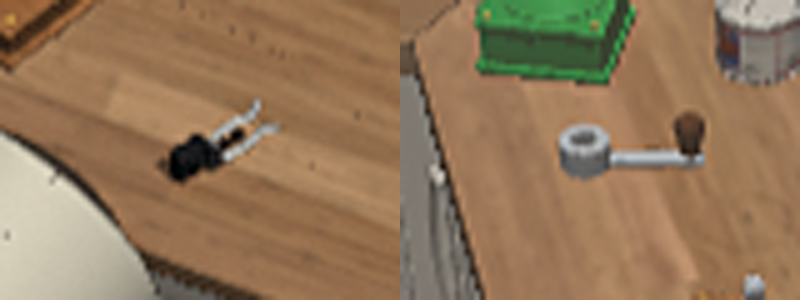

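The crops confirm the choice: brown mill with shaft tip at top (282,211) / side (274,203), crank hub at top (199,208) with its knob at (213,189), clip at side (263,267) with its legs pointing to +x.

Run:
```python
from h import *
a=np.load("a.npy",allow_pickle=True).item();b=np.load("b.npy",allow_pickle=True).item()
f=lambda p,u0,v0,x,y,z: np.round(at(p,u0-40+(x+.5)/5-.5,v0-30+(y+.5)/5-.5,z),4)[:2]
ua,va=px(a,[.415,-.23,.01]).astype(int);ub,vb=px(b,[.46,.243,.02]).astype(int)
print("tip",f(a,286,217,181,120,.115),f(b,273,222,204,60,.115))
print("screws",f(a,286,217,183,166.2,.053),f(b,273,222,203,128,.053))
print("hub",f(a,204,203,173,174,.026),f(b,ub,vb,184,138,.026))
print("knob",f(a,204,203,244,79,.046),f(b,ub,vb,290,119,.046))
print("tips",f(a,ua,va,267.5,115,.003),f(b,265,267,272,177,.003), [f(b,265,267,278,164,.003),f(b,265,267,266,190,.003)])
# masks of dark grip by threshold: fit clip by rendering
for n,p,u,v in(("top",a,ua,va),("side",b,263,264)):
    g=p["image"][v-14:v+15,u-16:u+17].astype(int).max(2); y,x=np.nonzero(g<50)
    print(n,x.size,x.min()+u-16,x.max()+u-16,y.min()+v-14,y.max()+v-14,(x.mean()+u-16,y.mean()+v-14), np.round(at(p,x.mean()+u-16,y.mean()+v-14,.018),4))
```

```text
tip [ 0.5046 -0.0554] [ 0.5037 -0.0554]
screws [ 0.5028 -0.0565] [ 0.5027 -0.0548]
hub [0.4472 0.257 ] [0.448 0.259]
knob [0.5309 0.2383] [0.5302 0.2337]
tips [ 0.4624 -0.2617] [ 0.4645 -0.2616] [array([ 0.4713, -0.252 ]), array([ 0.4578, -0.271 ])]
top 65 313 326 259 268 (np.float64(317.7230769230769), np.float64(263.83076923076925)) [ 0.4083 -0.2272  0.018 ]
side 82 255 272 259 271 (np.float64(260.3414634146341), np.float64(266.1707317073171)) [ 0.4102 -0.234   0.018 ]
```

Run:
```python
from h import *
env.goto([.4476,.258,.2],[180,0,-15]); env.gripper_to(.75)
env.move_straight([.4476,.258,.006],rate=.12,force_limit=15)
s=env.read_state();print(s["position"],s["force"],s["clock"])
env.gripper_to(0,30)
s=env.read_state();print(s["position"],s["opening"]*87,s["finger_force"])
env.move_straight([.4476,.258,.2],rate=.15)
env.goto([.5035,-.0555,.2],[180,0,20])
s=env.read_state();print(s["position"],s["tool_rot"],s["force"],s["opening"]*87,s["clock"])
c=[]
for n in("top","side"):
    p=env.grab_frame(n);u,v=px(p,[.5035,-.0555,.16]).astype(int);print(n,u,v)
    np.save(n+"h.npy",p,allow_pickle=True)
    c.append(cv2.resize(p["image"][v-30:v+50,u-40:u+40],(400,400),interpolation=cv2.INTER_CUBIC))
cv2.imwrite("pics/c3.png",np.hstack(c))
```

```text
[0.44794234 0.25837604 0.00658903] [-0.47640014 -0.08753062 -0.34013362] 10.6167
[0.44789395 0.25840465 0.00622291] 41.663624187559975 30.000148038379848
[ 0.50357921 -0.05504391  0.19973771] [-1.79990024e+02  1.64000980e-02  2.00018681e+01] [ 0.12970015 -0.57329671 -2.49747354] 41.62308987490485 13.8167
top 281 204
side 273 193
```

View pics/c3.png

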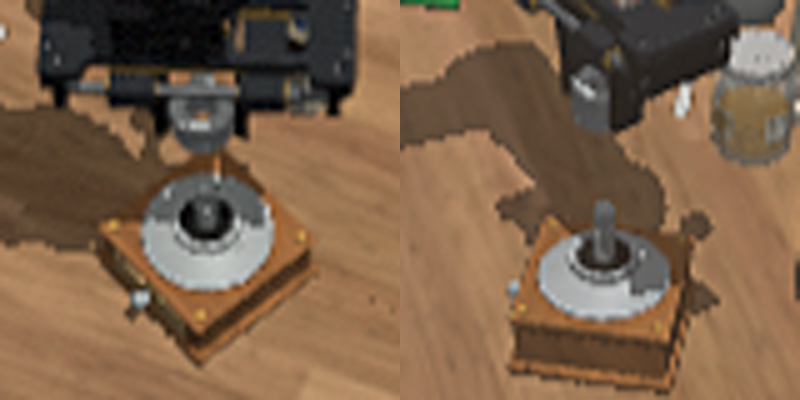

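The hub (top (281,200), side (271,184)) is held level, with the mill below it. I'll compare its rim with where it should project.

Run:
```python
from h import *
from scipy.optimize import least_squares
t=np.linspace(0,6.283,73)
P={n:np.load(n+"h.npy",allow_pickle=True).item() for n in("top","side")}
def ex(n,x,y,zs=(.194,.22)):
    q=np.array([px(P[n],[x+.021*np.cos(k),y+.021*np.sin(k),z]) for k in t for z in zs])
    b=np.array([px(P[n],[x+.021*np.cos(k),y+.021*np.sin(k),zs[0]]) for k in t])
    return np.array([q[:,0].min(),q[:,0].max(),b[:,1].max()])
obs={"top":np.array([241+172/5,241+229/5,174+152.5/5])-.5,"side":np.array([233+172/5,233+212/5,163+132/5])-.5}
for n in P: print(n,ex(n,.5035,-.055),obs[n])
r=least_squares(lambda v:np.r_[ex("top",*v)-obs["top"],ex("side",*v)-obs["side"]],[.5035,-.055]);print(r.x,r.fun)
# shaft tip again, from these frames
print(at(P["top"],241+204/5-.5,174+182/5-.5,.115),at(P["side"],233+204/5-.5,163+204/5-.5,.115))
print(px(P["top"],[.5036,-.0555,.115]),px(P["side"],[.5036,-.0555,.115]))
```

```text
top [274.35111338 287.56303251 204.24484585] [274.9 286.3 204. ]
side [266.59999282 279.50942666 188.94865627] [266.9 274.9 188.9]
[ 0.49906995 -0.05395773] [-1.40078234  0.44397412  1.23627471 -1.69953309  3.21626713  0.08868556]
[ 0.506512   -0.05276945  0.115     ] [ 0.50384113 -0.05379881  0.115     ]
[281.70614633 210.84663362] [273.36491445 203.6183073 ]
```

Run:
```python
from h import *
x,y=.5037,-.0552
for z,f in((.135,None),(.110,5),(.079,6)):
    h=env.move_straight([x,y,z],rate=.08 if f is None else .04,force_limit=f)
    s=env.read_state();print(h,np.round(s["position"],4),np.round(s["force"],2),s["clock"])
    if h: break
```

```text
False [ 0.5042 -0.0551  0.1355] [-0.28 -0.42 -1.57] 14.8833
False [ 0.5039 -0.0552  0.11  ] [ 0.02  0.11 -2.49] 15.6583
False [ 0.504  -0.0552  0.0792] [-0.01 -1.02 -2.69] 16.5833
```

Run:
```python
from h import *
h=env.move_straight([.504,-.0552,.0765],rate=.02,force_limit=4)
s=env.read_state();print(h,np.round(s["position"],4),np.round(s["force"],2),s["clock"])
env.gripper_to(.75)
env.move_straight([.504,-.0552,.2],rate=.12)
env.goto([.4022,-.2249,.2],[180,0,-31])
s=env.read_state();print(s["clock"],s["force"],s["position"])
c=[]
for n,q in(("top",[.5037,-.0552,.09]),("side",[.5037,-.0552,.09]),("side",[.43,-.24,.01])):
    p=env.grab_frame(n);u,v=px(p,q).astype(int);print(n,u,v)
    c.append(cv2.resize(p["image"][v-25:v+25,u-25:u+25],(266,266),interpolation=cv2.INTER_CUBIC))
    np.save(n+"k.npy",p,allow_pickle=True)
cv2.imwrite("pics/c4.png",np.hstack(c))
```

```text
True [ 0.5045 -0.0552  0.0782] [-0.55  0.61  4.71] 16.7917
19.5 [0.09428318 0.69165114 0.07470364] [ 0.40261175 -0.22476839  0.19985998]
top 281 214
side 273 209
side 266 267
```

View pics/c4.png

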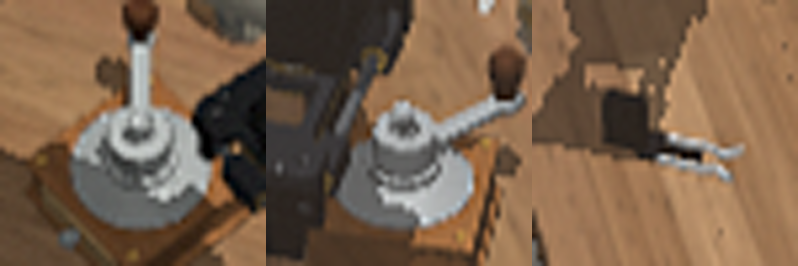

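The crank is seated on the boss with its knob pointing away. Next I'll pick up the clip.

Run:
```python
from h import *
env.gripper_to(.55)
h=env.move_straight([.4022,-.2249,.007],rate=.12,force_limit=12)
env.gripper_to(0,60)
s=env.read_state();print(h,s["position"],s["opening"]*87,s["finger_force"],s["force"])
z0=s["position"][2]
env.move_straight([.4022,-.2249,.2],rate=.15)
d=np.array([np.cos(np.radians(-31)),np.sin(np.radians(-31))])
g=np.array([.5037,-.0552])-d*(.055+.045)
env.goto([*g,.2],[180,0,-31])
env.move_straight([*g,.101+z0],rate=.1)
s=env.read_state();print(z0,s["position"],s["tool_rot"],s["force"],s["clock"])
print("pred seat",s["position"][:2]+.055*d,"tips",s["position"][:2]+.0715*d)
np.savetxt("z0.txt",[z0])
c=[]
q=[*(s["position"][:2]+.08*d),.105]
for n in("top","side"):
    p=env.grab_frame(n);u,v=px(p,q).astype(int);print(n,u,v,px(p,[*(s["position"][:2]+.0715*d),.1035]))
    c.append(cv2.resize(p["image"][v-25:v+25,u-25:u+25],(400,400),interpolation=cv2.INTER_CUBIC))
    np.save(n+"m.npy",p,allow_pickle=True)
cv2.imwrite("pics/c5.png",np.hstack(c))
```

```text
False [ 0.40226113 -0.22489365  0.00703478] 13.638612351924909 59.99989469535649 [-0.35192494  0.49393304  1.14704838]
0.007034775695570723 [ 0.41850173 -0.0037252   0.10851037] [-1.79951245e+02 -5.06510752e-02 -3.10119016e+01] [ 0.06738582 -1.02728573 -0.24045914] 26.125
pred seat [ 0.46564593 -0.03205229] tips [ 0.47978919 -0.04055042]
top 277 215 [275.03016357 216.68925455]
side 267 204 [265.54859697 204.74400748]
```

View pics/c5.png

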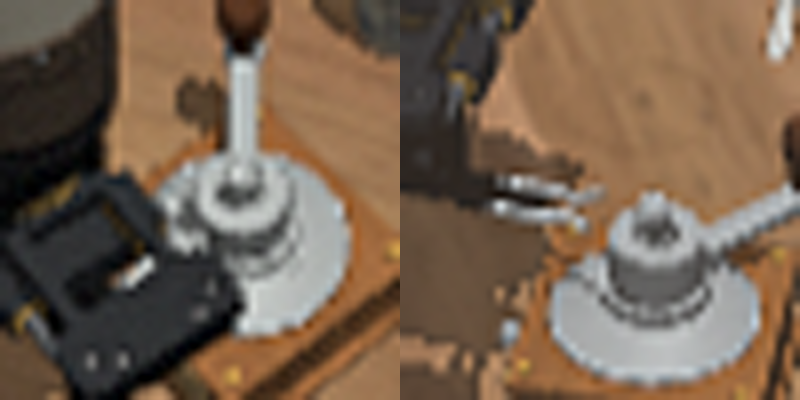

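The clip is level in the hand and its leg tips are at side (266,205), exactly where predicted. I'll push it on in small steps while watching the force.

Run:
```python
from h import *
d=np.array([np.cos(np.radians(-31)),np.sin(np.radians(-31)),0])
n=np.array([-d[1],d[0],0])
c=np.array([.5037,-.0552,.1078])
go=lambda s,r:env.move_straight(list(c-d*(.055+s)),rate=r)
go(.030,.05); env.dwell(.2)
f0=np.array(env.read_state()["force"]); pk=0; s=.030; snapped=False
while s>-.012:
    s-=.001; go(s,.02)
    st=env.read_state(); f=np.array(st["force"])-f0; F=-f@d; pk=max(pk,F)
    a=.0
    print(round(s*1e3),"F %.2f lat %.2f z %.2f"%(F,f@n,f[2]),round(st["clock"],1))
    if F>14.3 or abs(f[2])>10: print("stop");break
    if not snapped and pk>5 and F<pk-3: snapped=True;print("snap")
    elif snapped and F>7: print("nose");break
```

```text
29 F 0.22 lat 0.34 z 0.67 27.1
28 F -0.67 lat -0.75 z 1.40 27.4
27 F -1.50 lat -0.57 z 1.12 27.6
26 F -0.52 lat 0.14 z 1.16 27.9
25 F -0.87 lat 0.12 z 1.15 28.1
24 F 0.26 lat 0.55 z 0.56 28.4
23 F -0.94 lat 0.65 z 1.54 28.6
22 F -0.19 lat -0.37 z 0.15 28.9
21 F -0.62 lat -0.08 z 0.85 29.1
20 F -0.47 lat 0.79 z 0.43 29.4
19 F 0.33 lat 0.40 z 0.62 29.6
18 F -1.01 lat -0.84 z 0.18 29.9
17 F -0.83 lat 0.78 z 0.17 30.1
16 F -0.82 lat 0.93 z 0.76 30.4
15 F -0.90 lat 0.11 z 0.97 30.6
14 F -0.99 lat -0.80 z 1.23 30.9
13 F 0.12 lat -1.08 z -0.51 31.1
12 F 1.54 lat -0.65 z 1.20 31.4
11 F 2.60 lat -0.65 z 0.33 31.6
10 F 3.49 lat -0.41 z 1.13 31.9
9 F 4.73 lat -1.20 z 1.37 32.1
8 F 5.32 lat -0.16 z 1.73 32.4
7 F 7.08 lat -0.27 z 2.00 32.6
6 F 6.79 lat -0.19 z 2.64 32.9
5 F 7.53 lat 0.59 z 2.46 33.1
4 F 8.07 lat 1.27 z 0.38 33.4
3 F 8.78 lat 0.49 z -0.60 33.6
2 F 8.98 lat 0.92 z 1.65 33.9
1 F 3.02 lat 0.03 z 0.05 34.1
snap
0 F 1.61 lat 0.04 z -1.66 34.4
-1 F 2.65 lat 0.77 z -2.13 34.6
-2 F 4.72 lat 0.07 z -1.61 34.9
-3 F 5.58 lat -0.76 z -1.48 35.1
-4 F 6.48 lat 0.36 z -0.78 35.4
-5 F 7.86 lat -0.13 z -0.03 35.6
nose
```

The snap came at 9 N, and then the nose met the neck, with force rising again at about 1.6 N/mm. I'll relax the push, release and check.

Run:
```python
from h import *
d=np.array([np.cos(np.radians(-31)),np.sin(np.radians(-31)),0])
c=np.array([.5037,-.0552,.1078])
env.move_straight(list(c-d*.0545),rate=.02)
env.gripper_to(.5)
q=c-d*.0545; q[2]=.21
env.move_straight(list(q),rate=.12)
env.set_joints([-70,22.042,0.453,0,-68.411,-14.817])
env.dwell(.3)
s=env.read_state();print(s["force"],s["clock"])
o=[]
for n in("top","side"):
    p=env.grab_frame(n);u,v=px(p,[*c[:2],.1035]).astype(int)
    pr=px(p,[*(c+d*.0165)[:2],.1035]);print(n,(u,v),"tips expected in crop",(pr-[u-25,v-25]+.5)*8-.5)
    o.append(cv2.resize(p["image"][v-25:v+25,u-25:u+25],(400,400),interpolation=cv2.INTER_CUBIC))
cv2.imwrite("pics/c6.png",np.hstack(o))
```

```text
[-0.77658319 -0.14762872  0.25909787] 40.65
top (np.int64(281), np.int64(212)) tips expected in crop [240.00653078 187.25954417]
side (np.int64(273), np.int64(206)) tips expected in crop [243.88636729 211.11260117]
```

View pics/c6.png

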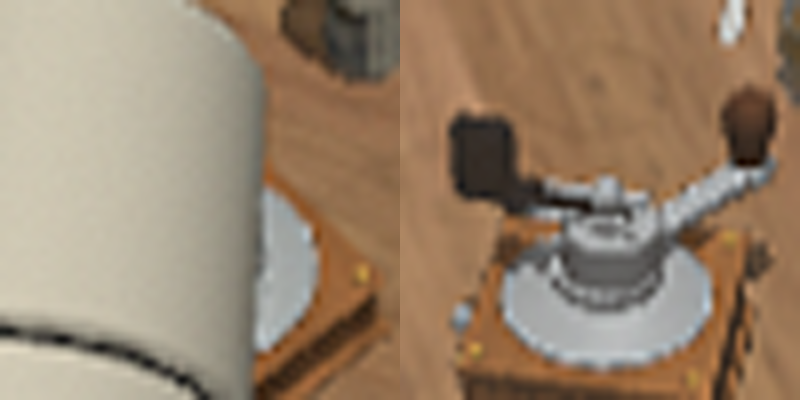

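The side view shows the crank seated and the clip level round the neck, with its leg tips near crop (647,212) where I expected (644,211). The gripper is clear of both parts.

```bash
python3 -c "
from workcell import env
print(env.close_job())"
```

```text
the job is handed in; nothing more can be done
None
```

The crank is seated on the boss, the clip has snapped home round the shaft's neck with both parts let go, and the job is handed in at about 41 s (no verdict was returned).

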